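Put the bench drive in third and start it

TASK

Put the bench drive in third and start it: with the fingertips push the lever to neutral, across to the right-hand side of its H-shaped gate and then forward, fully home in the far right slot, and leave it there. After that press the round start button fully down and let it come up again. Push only: never take the lever or its knob between the fingers, and leave the things standing round the drive where they are.

Things in the scene. Friction and masses are not known exactly. Their poses are not given: they have to be found in the camera images.
- drive: Bench drive unit fixed to the bench: grey gearbox housing 180 x 180 mm, top face 80 mm above the bench, on a 230 x 210 mm foot plate with a ribbed motor at the far side (up to 85 mm high). Origin on the bench under the housing's centre; +x is forward (away from the robot, up to 0.35 rad of yaw), +y left, z up.
- gate_centre (a point): Centre of the H-shaped slot in the aluminium gate plate (92 x 82 mm, 12 mm thick) on the housing, on its top face 92 mm above the bench, (12, 12) mm in the drive's frame; axes as the drive's. Slots 16 mm wide: the neutral slot along y, columns along x at y = +17 (left) and -17 mm (right), x = -30 to +30 mm. First is far left, second near left, third far right, fourth near right.
- knob (a point): Centre of the lever's black pear-shaped knob, 38 mm in diameter, reaching 24 mm below to 17 mm above this point, on a 10 mm rod. z runs along the lever. It lies 142 mm from the pivot, which is 55 mm below gate_centre. From the pivot, in the drive's frame: x = 0.142 sin(s) cos(a), y = -0.142 sin(a), z = 0.142 cos(s) cos(a); s is lever_shift, a lever_across.
- lever_shift (a joint): Fore-aft tilt of the lever, rad: 0 neutral, positive forward; it starts anywhere. The slots end at about +0.42 and -0.42; between -0.05 and +0.05 the lever is free to go across; beyond 0.23 either way it is in a slot. Friction holds the lever wherever it is left; about 2 to 3 N at the knob moves it.
- lever_across (a joint): Sideways tilt of the lever, rad: positive to the right. About -0.30 in the left column, where it starts, +0.30 in the right column (each with about 0.05 of play). Same friction.
- start_button (a joint): Travel of the start button, m: 0 up, 0.006 fully down; a spring returns it, about 5 N holds it down.
- start_button_top (a point): Centre of the top face of the round aluminium start button, 26 mm in diameter, in a black housing at the near right corner of the drive's top, 22 mm above that face (102 mm above the bench); pressed straight down.
- weight_a: Loose brass weight, 36 mm diameter, 40 mm high, standing left of the drive; a bystander. Origin at the centre of its underside.
- tape_roll: Loose roll of tape, 104 mm diameter, 25 mm high, lying left of the drive; a bystander. Origin at the centre of its underside.
- fitting_1: Loose brass hose fitting, 47 mm long, 19 mm high, right of the drive; a bystander. Origin at the centre of its underside.
- marker_b: Loose marker pen, 135 mm long, 16 mm high, right of the drive; a bystander. Origin at the centre of its underside.

How it is judged:
By the outcome, as a careful person would: the job done as asked, in the order asked, and still so for the second after the job is handed in, with the robot touching nothing.
It also fails if it takes over 67 s, if anything falls off the work surface, if the arm or the gripper's body presses on something with over 40 N, if the wrist force passes 120 N, or if a joint passes its speed limit or range.

ROBOT

A 6-joint arm with a two-finger parallel gripper is mounted at the origin on a cart in front of the work surface, level with it; the furniture and walls round the work are solid. World frame = base frame: x ahead of the robot, y to its left, z up, the work surface at z = 0. Lengths are in m, angles in rad, forces in N, time in s.
With the tool pointing down it reaches from about 0.35 to 0.85 m from the base axis. Payload 8.1 kg.
Tool frame: the origin (TCP) lies midway between the tips of the shut fingers; the grasp point (between the pads) lies 19 mm behind it; y points along the fingers, x is the direction in which the jaws open and shut, and the axes are right-handed (so a half turn about y gives the same grasp; the last joint's range is limited). The gripper opens to 93 mm and grips with 3 to 60 N. Pads are 15 mm wide; open, the fingers measure 128 mm over their backs; the gripper's body (75 mm by 188 mm) begins 65 mm behind the grasp point.
Start: joints at [1.133, 0.13, 1.488, -0, 1.523, -0.085], TCP at [0.207, 0.563, 0.219] pointing down, gripper open.
Joint ranges: [-2.96, 2.96], [-0.89, 2.26], [0.02, 2.5], [-1.34, 4.48], [0, 2.73], [-2.66, 2.66]. Speed limits (rad/s): [2.39, 2.39, 2.79, 3.14, 3.14, 3.14].

INTERFACE

Orientations are given as a 3x3 rotation matrix whose columns are the frame's x, y, z axes.
In Python, from bench import * gives the robot as it stands.
- The arm moves only by the shell command python3 -m inch 'ROWS' [FORCE]. ROWS is JSON, a list of rows, each a list of 3 entries, a list of its own where there are three numbers: the shift along the tool's x, y, z in cm, then the turn, a rotation vector about the tool's x, y, z in degrees, then the closure, from 0 (fully open) to 1 (shut). A call has 1 to 5 rows; each row is the pose to reach, as a shift and turn from the pose measured when the call began, along the tool's axes at that moment; what a row does not reach only later rows make up. A row lasts 1/12 s, in which the tool goes at most 41.7 mm and 7.16 degrees, less where a joint would pass 70% of its speed; a pose out of reach is approached as far as the arm can. A call with a gripper value outside its range is refused whole. The fingers move at their own pace and stop on an object; FORCE is the grip in N (left out, the last holds). Time passes only in rows, so rows that repeat a pose let the fingers close. It gives the time, the measured TCP pose, the force and the opening at its end, in the units of the state.
- observe(): the state, without advancing time (a new reading comes with each control period).
- read_camera(name): name is "scene" or "top" or "wrist"; returns (picture, depth): 400x640x3 uint8, blue, green, red; 400x640 float32, m along the optical axis (not along the pixel's ray), 0 where there is no reading.
- get_calibration(name): a dict with "fx", "fy", "cx", "cy" (pixels), "R" (3x3) and "t" (3): a world point X has camera coordinates R X + t. Camera axes: x right, y down, z forward; pixel columns grow to the right and rows downward; lengths in m; the calibration is good to about 2 mm. The wrist camera is an equidistant fisheye: a pixel r from the principal point sees the ray r / f radians off the axis. A picture is of the moment at which its call begins: read the wrist's pose just before it. get_calibration takes no time and is no camera call; for the wrist camera it gives the pose at the moment of the call.
- sign_off(): hands the job in, once; it reports no verdict.
The state is a dict: "t": time; "joints": joint angles; "qvel": joint speeds; "tau": joint torques, N m; "tcp_pos": TCP position; "ee_rot": TCP orientation; "ft_force": force on the tool from outside, world axes, zero at the start; "ft_torque": the same for the moment, N m; "opening": finger opening in m.
Only numpy, scipy, OpenCV 4.12 (cv2) and the standard library are available. Lean on these libraries where they do the work, as an engineer would, in place of code of your own. Each camera call takes 0.05 s, during which the arm holds its last target. There are 200 camera calls.

## Working session

There is one attempt and no reset: what is moved stays moved. The work goes in short steps, Python scripts to look and compute and a shell command to move; the robot and the scene stay as the last step left them, time stands still between calls to the robot, and variables do not carry over. Pictures are saved under pics/ and viewed, on a budget of 10 in all, crops included, one or two more only if the job needs it, and the job is handed in when it is done.

```bash
mkdir -p pics; python3 - <<'E'
from bench import *
import cv2,numpy as np
s=observe();print(s['t'],s['tcp_pos'],np.round(s['ee_rot'],3).tolist())
for n in ['scene','top']:
    p,d=read_camera(n);cv2.imwrite(f'pics/{n}0.png',p);np.save(f'{n}0.npy',d)
    c=get_calibration(n);print(n,c)
E
```

```text
0.0 [0.20708865 0.56255929 0.21762513] [[0.346, -0.001, -0.938], [0.938, -0.002, 0.346], [-0.002, -1.0, 0.0]]
scene {'fx': 495.16010656882696, 'fy': 495.16010656882696, 'cx': 319.8577381080692, 'cy': 200.2333062749019, 'R': array([[-0.6263364 , -0.77925808, -0.02143735],
       [-0.33893487,  0.29698058, -0.89270695],
       [ 0.70201558, -0.55186899, -0.45012748]]), 't': array([0.36436922, 0.3078853 , 0.58491619])}
top {'fx': 481.7424777011158, 'fy': 481.7424777011158, 'cx': 330.3512334693552, 'cy': 202.15687104032435, 'R': array([[ 3.14413095e-03, -9.99639919e-01, -2.66485959e-02],
       [-9.95080029e-01, -4.88676363e-04, -9.90731941e-02],
       [ 9.90244972e-02,  2.68289846e-02, -9.94723255e-01]]), 't': array([-0.0079983 ,  0.61045372,  1.23959048])}
```

View pics/top0.png

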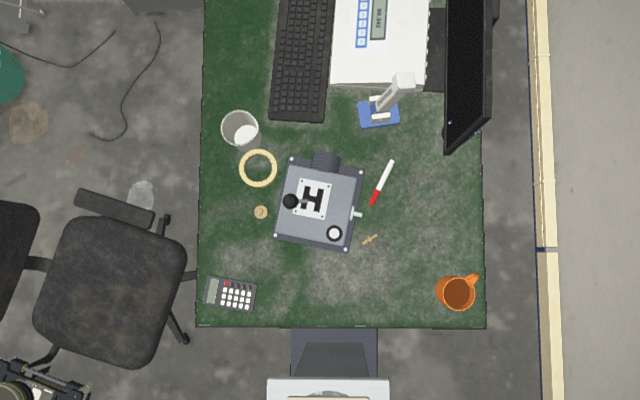

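View pics/scene0.png

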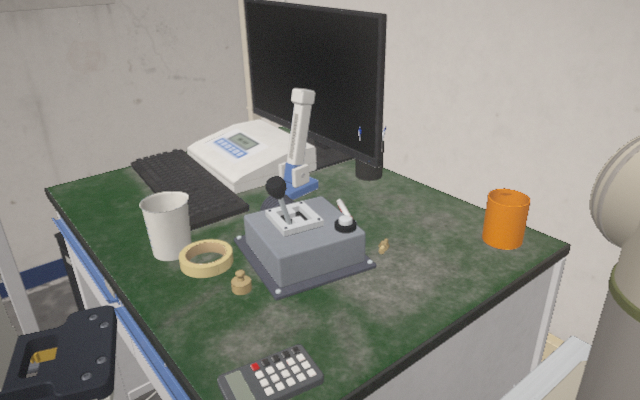

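The top view shows the drive at about (318,203), the knob at (290,201) and the button at (334,233). The scene view shows the knob at (276,187) and the button at (345,222). Next I'll take an enlarged crop for exact pixels.

```bash
python3 - <<'E'
import cv2
p=cv2.imread('pics/top0.png')[140:265,240:400]
cv2.imwrite('pics/topc.png',cv2.resize(p,None,fx=5,fy=4.8 and 5,interpolation=cv2.INTER_CUBIC)[:600])
E
```

```text
(no output)
```

View pics/topc.png

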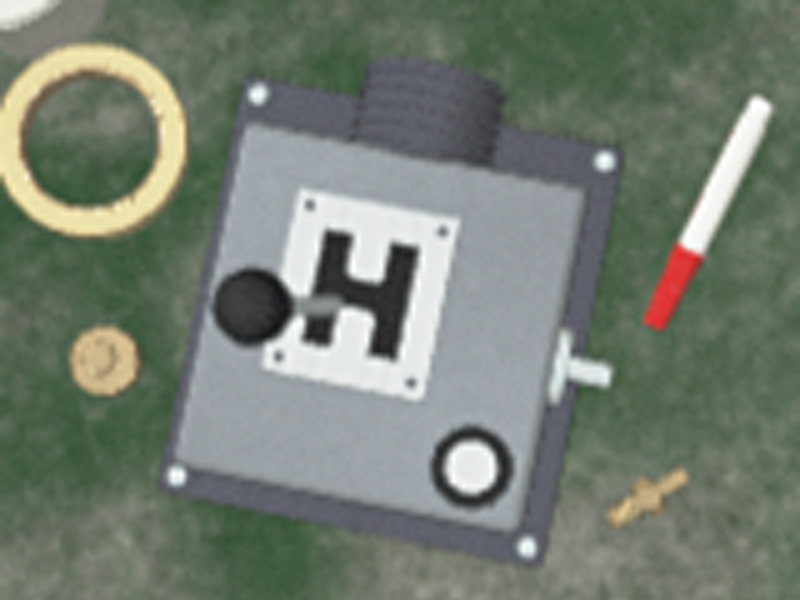

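```bash
cat > h.py <<'E'
import numpy as np
from bench import *
from scipy.optimize import least_squares
c=get_calibration('top'); 
def proj(X,c=c):
    q=np.atleast_2d(X)@c['R'].T+c['t']; return q[:,:2]/q[:,2:]*[c['fx'],c['fy']]+[c['cx'],c['cy']]
def D(p,X):
    x,y,w=p[:3]; X=np.atleast_2d(X);C,S=np.cos(w),np.sin(w)
    return np.c_[x+C*X[:,0]-S*X[:,1],y+S*X[:,0]+C*X[:,1],X[:,2]]
def knob(s,a): return np.array([.012+.142*np.sin(s)*np.cos(a),.012-.142*np.sin(a),.037+.142*np.cos(s)*np.cos(a)])
E
python3 - <<'E'
from h import *
P=lambda l:np.array(l)/5-.4+[240,140]
pl=P([(300,188),(460,216),(422,402),(262,370)]); ho=P([(243,125),(585,188),(520,530),(172,465)])
gm=np.array([[1,1],[1,-1],[-1,-1],[-1,1]])
A=np.r_[np.c_[gm*[.046,.041]+.012,np.full(4,.092)],np.c_[gm*.09,np.full(4,.08)]]
uv=np.r_[pl,ho]
r=least_squares(lambda p:(proj(D(p,A))-uv).ravel(),[.5,0,-.2]);p=r.x
print('drive',p,np.round(r.fun,1))
k=P([(252,306)])
r=least_squares(lambda q:(proj(D(p,knob(*q)))-k).ravel(),[0,-.3]);print('s,a',r.x,'knob',D(p,knob(*r.x)))
b=P([(471,467)])
r2=least_squares(lambda q:(proj(np.r_[q,.102])-b).ravel(),[.4,0]);print('button',r2.x)
cs=get_calibration('scene'); print('scene check knob,btn',proj(D(p,knob(*r.x)),cs),proj(np.r_[r2.x,.102],cs))
C,S=np.cos(p[2]),np.sin(p[2]);print('btn in drive',np.array([[C,S],[-S,C]])@(r2.x-p[:2]))
for s,a in [(0,-.3),(0,.3),(.42,.3)]: print(s,a,D(p,knob(s,a)))
E
```

```text
drive [ 0.59942837  0.02893522 -0.18814855] [-0.3  0.5 -0.5  0.9  0.2 -0.4  0.1 -0.2 -0.2 -1.   0.6 -0.7  0.3  0.7
 -0.1  0.1]
s,a [-0.16392562 -0.30219462] knob [[0.59963287 0.08413256 0.17074801]]
button [ 0.52677138 -0.0175844 ]
scene check knob,btn [[274.73683743 187.44536468]] [[344.62860295 218.05877102]]
btn in drive [-0.0626737  -0.05928845]
0 -0.3 [[0.62131002 0.07970226 0.17265778]]
0 0.3 [[ 0.60561214 -0.00274434  0.17265778]]
0.42 0.3 [[ 0.65995181 -0.01309065  0.16086762]]
```

```bash
cat > go.py <<'E'
import sys
from h import *
from scipy.spatial.transform import Rotation as Ro
p=np.array([.5994,.0289,-.1881])
s=observe();R=np.array(s['ee_rot']);w=p[2];C,S=np.cos(w),np.sin(w)
Rd=np.array([[C,-S,0],[S,C,0],[0,0,1.]])
t=Rd.T@(np.array(s['tcp_pos'])-[p[0],p[1],0])
print('t',round(s['t'],2),'tcp drive mm',np.round(t*1e3,1),'F drive',np.round(Rd.T@s['ft_force'],1),'open',round(s['opening'],3))
Rt=Rd@np.array([[0,0,-1],[1,0,0],[0,-1,0.]])
print('turn',np.round(np.degrees(Ro.from_matrix(R.T@Rt).as_rotvec()),1))
for i in range(1,len(sys.argv),3):
    T=np.array(sys.argv[i:i+3],float)/1e3
    print(T,'shift cm',np.round(R.T@Rd@(T-t)*100,2))
E
python3 go.py -70 54 220
```

```text
t 0.1 tcp drive mm [-485.2  450.9  217.7] F drive [ 0.7  0.9 -0.5] open 0.093
turn [-0.  -9.4 -0.1]
[-0.07   0.054  0.22 ] shift cm [-32.35  -0.18 -47.47]
```

```bash
python3 -m inch '[[[-32.3,-1,-47.5],[0,-9.4,0],1],[[-32.3,-1,-47.5],[0,-9.4,0],1],[[-32.3,-1,-47.5],[0,-9.4,0],1],[[-32.3,-1,-47.5],[0,-9.4,0],1],[[-32.3,-1,-47.5],[0,-9.4,0],1]]' 10; python3 go.py -70 54 225
```

```text
t: 0.52
tcp_pos: [0.3281, 0.3926, 0.2216]
ee_rot: [[0.187, -0.001, -0.982], [0.982, -0.002, 0.187], [-0.002, -1.0, 0.001]]
ft_force: [-0.2, -0.0, -0.5]
opening: 0.0642
t 0.52 tcp drive mm [-334.5  306.5  221.6] F drive [-0.2 -0.1 -0.5] open 0.064
turn [-0.   0.  -0.1]
[-0.07   0.054  0.225] shift cm [-25.26  -0.3  -26.44]
```

```bash
python3 -m inch '[[[-25.3,-0.3,-26.4],[0,0,0],1],[[-25.3,-0.3,-26.4],[0,0,0],1],[[-25.3,-0.3,-26.4],[0,0,0],1],[[-25.3,-0.3,-26.4],[0,0,0],1],[[-25.3,-0.3,-26.4],[0,0,0],1]]'; python3 go.py -70 54 225
```

```text
t: 0.93
tcp_pos: [0.4488, 0.2225, 0.2235]
ee_rot: [[0.187, -0.001, -0.982], [0.982, -0.002, 0.187], [-0.002, -1.0, 0.001]]
ft_force: [0.4, 0.8, 0.5]
opening: 0.0308
t 0.93 tcp drive mm [-184.2  162.   223.5] F drive [0.2 0.8 0.5] open 0.031
turn [-0.1  0.  -0.1]
[-0.07   0.054  0.225] shift cm [-10.8   -0.13 -11.41]
```

```bash
python3 -m inch '[[[-10.8,0,-11.4],[0,0,0],1],[[-10.8,0,-11.4],[0,0,0],1],[[-10.8,0,-11.4],[0,0,0],1],[[-10.8,0,-11.4],[0,0,0],1],[[-10.8,0,-11.4],[0,0,0],1]]'; python3 go.py -70 54 155; python3 - <<'E'
from bench import *
import cv2
p,d=read_camera('wrist');cv2.imwrite('pics/w1.png',p)
p,d=read_camera('scene');cv2.imwrite('pics/s1.png',cv2.resize(p[100:300,130:450],None,fx=2.4,fy=2.4))
E
```

```text
t: 1.35
tcp_pos: [0.5429, 0.0897, 0.2229]
ee_rot: [[0.192, -0.001, -0.981], [0.981, -0.004, 0.192], [-0.004, -1.0, 0.001]]
ft_force: [-1.0, 0.3, 0.8]
opening: 0.001
t 1.35 tcp drive mm [-66.9  49.2 222.9] F drive [-1.   0.1  0.8] open 0.001
turn [-0.  -0.3 -0.3]
[-0.07   0.054  0.155] shift cm [0.51 6.79 0.31]
```

View pics/s1.png

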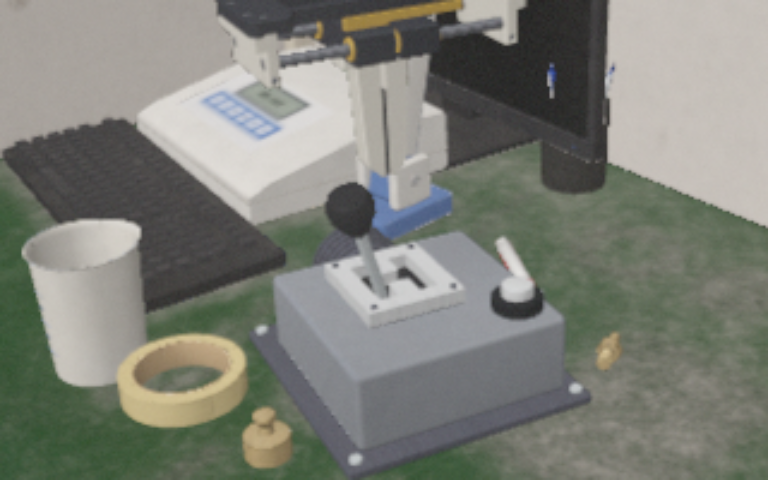

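The shut fingers are at about (395,170) in the crop, behind and above the knob at (350,210). I'll lower them behind the knob.

```bash
python3 -m inch '[[[0.5,3,0.3],[0,0,0],1],[[0.5,6.8,0.3],[0,0,0],1],[[0.5,6.8,0.3],[0,0,0],1],[[0.5,6.8,0.3],[0,0,0],1],[[0.5,6.8,0.3],[0,0,0],1]]'; python3 go.py -40 54 155 -18 54 155
```

```text
t: 1.87
tcp_pos: [0.5386, 0.0999, 0.1564]
ee_rot: [[0.188, -0.002, -0.982], [0.982, -0.002, 0.188], [-0.002, -1.0, 0.002]]
ft_force: [0.0, -0.4, 0.3]
opening: 0.0001
t 1.87 tcp drive mm [-73.   58.4 156.4] F drive [ 0.1 -0.4  0.3] open 0.0
turn [-0.1 -0.1 -0.1]
[-0.04   0.054  0.155] shift cm [-0.44  0.14 -3.3 ]
[-0.018  0.054  0.155] shift cm [-0.43  0.13 -5.5 ]
```

```bash
python3 -m inch '[[[-0.4,0.1,-2.5],[0,0,0],1],[[-0.4,0.1,-3.5],[0,0,0],1],[[-0.4,0.1,-4.0],[0,0,0],1],[[-0.4,0.1,-4.5],[0,0,0],1],[[-0.4,0.1,-4.5],[0,0,0],1]]'; python3 go.py -18 54 155;  python3 -m inch '[[[0,0,-0.3],[0,0,0],1],[[0,0,-0.5],[0,0,0],1],[[0,0,-0.8],[0,0,0],1],[[0,0,-1],[0,0,0],1],[[0,0,-1],[0,0,0],1]]'; python3 go.py -14 54 155
```

```text
t: 2.28
tcp_pos: [0.5831, 0.0878, 0.157]
ee_rot: [[0.188, -0.0, -0.982], [0.982, -0.002, 0.188], [-0.002, -1.0, -0.0]]
ft_force: [-0.5, 0.5, 1.3]
opening: 0.0003
t 2.28 tcp drive mm [-27.   54.8 157. ] F drive [-0.6  0.4  1.3] open 0.0
turn [ 0.  -0.1 -0.1]
[-0.018  0.054  0.155] shift cm [-0.08  0.2  -0.9 ]
t: 2.7
tcp_pos: [0.5932, 0.0859, 0.1572]
ee_rot: [[0.188, 0.0, -0.982], [0.982, -0.002, 0.188], [-0.001, -1.0, -0.0]]
ft_force: [-1.3, 0.8, 2.2]
opening: 0.0007
t 2.7 tcp drive mm [-16.7  54.8 157.2] F drive [-1.5  0.6  2.2] open 0.001
turn [ 0.  -0.1 -0.1]
[-0.014  0.054  0.155] shift cm [-0.08  0.22 -0.27]
```

```bash
python3 - <<'E'
from bench import *
import cv2
p,d=read_camera('top');q,d=read_camera('scene')
cv2.imwrite('pics/m1.png',np.vstack([cv2.resize(x,(600,300),interpolation=2) for x in (p[160:250,230:410],q[120:280,170:490])]) if 0 else __import__('numpy').vstack([cv2.resize(p[160:250,230:410],(600,300),interpolation=2),cv2.resize(q[145:245,210:410],(600,300),interpolation=2)]))
E
```

```text
(no output)
```

View pics/m1.png

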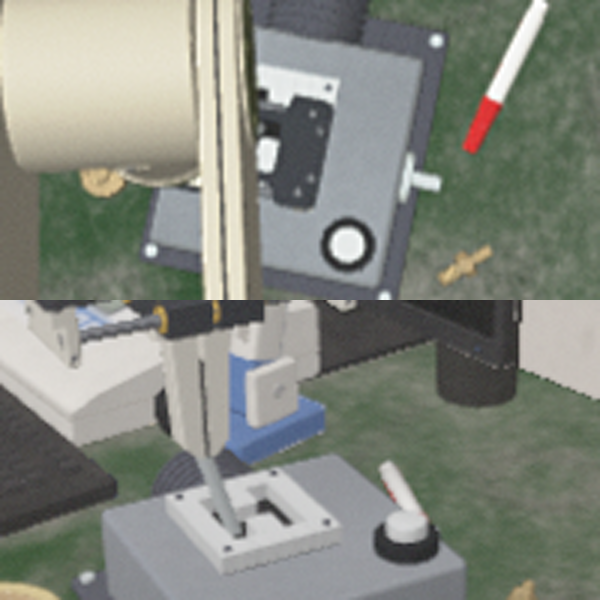

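The lower half shows the rod coming out under the fingers at (203,455) and entering the gate at (238,530), with the knob's left edge at (154,410). I'll compare these with the model.

```bash
python3 - <<'E'
from h import *
p=np.array([.5994,.0289,-.1881]);cs=get_calibration('scene')
def px(X):
    u=proj(D(p,X),cs)[0]; return np.round((u-[210,145])*3+[0,300])
P0=np.array([.012,.012,.037])
for s in (-.16,-.1,-.05,0,.05):
    k=knob(s,-.3);d=(k-P0)/.142
    f=495*3/( (cs['R']@D(p,k)[0]+cs['t'])[2])
    print(s,'knob',px(k),'left edge',px(k)[0]-f*.019,'rod@115',px(P0+d*.115),'rod@60',px(P0+d*.06))
E
python3 go.py
```

```text
-0.16 knob [194. 427.] left edge 162.0473093075487 rod@115 [206. 459.] rod@60 [229. 522.]
-0.1 knob [189. 420.] left edge 157.26020474475746 rod@115 [202. 454.] rod@60 [227. 519.]
-0.05 knob [184. 415.] left edge 152.4424345096619 rod@115 [198. 450.] rod@60 [225. 517.]
0 knob [180. 411.] left edge 148.6283706230028 rod@115 [195. 446.] rod@60 [223. 515.]
0.05 knob [176. 407.] left edge 144.81738926485605 rod@115 [191. 443.] rod@60 [222. 513.]
t 2.8 tcp drive mm [-17.   54.8 157. ] F drive [-0.6 -0.7  1.7] open 0.0
turn [ 0.  -0.1 -0.1]
```

```bash
python3 -m inch '[[[0,0,-0.2],[0,0,0],1],[[0,0,-0.2],[0,0,0],1],[[0,0,-0.2],[0,0,0],1],[[0,0,2],[0,0,0],1],[[2,0,3],[0,0,0],1]]'; python3 go.py -40 115 157 12 115 157
```

```text
t: 3.22
tcp_pos: [0.5661, 0.109, 0.1562]
ee_rot: [[0.191, -0.002, -0.982], [0.982, -0.003, 0.191], [-0.003, -1.0, 0.001]]
ft_force: [-0.9, -0.1, -0.9]
opening: 0.0003
t 3.22 tcp drive mm [-47.7  72.5 156.2] F drive [-0.9 -0.2 -0.9] open 0.0
turn [-0.1 -0.2 -0.2]
[-0.04   0.115  0.157] shift cm [ 4.25 -0.1  -0.76]
[0.012 0.115 0.157] shift cm [ 4.27 -0.1  -5.96]
```

```bash
python3 -m inch '[[[2.5,-0.1,0],[0,0,0],1],[[4.3,-0.1,-0.8],[0,0,0],1],[[4.3,-0.1,-4],[0,0,0],1],[[4.3,-0.1,-6],[0,0,0],1],[[4.3,-0.1,-6],[0,0,0],1]]'; python3 go.py 12 98 157;python3 - <<'E'
from bench import *
import cv2,numpy as np
p,d=read_camera('top');q,d=read_camera('scene')
cv2.imwrite('pics/m2.png',np.vstack([cv2.resize(p[160:250,230:410],(600,300),interpolation=2),cv2.resize(q[145:245,210:410],(600,300),interpolation=2)]))
E
```

```text
t: 3.63
tcp_pos: [0.636, 0.1391, 0.1565]
ee_rot: [[0.191, 0.0, -0.982], [0.982, -0.003, 0.191], [-0.003, -1.0, -0.001]]
ft_force: [0.3, -0.9, -0.8]
opening: 0.0007
t 3.63 tcp drive mm [ 15.3 115.1 156.5] F drive [ 0.5 -0.8 -0.8] open 0.001
turn [ 0.1 -0.2 -0.2]
[0.012 0.098 0.157] shift cm [-1.71 -0.04  0.32]
```

View pics/m2.png

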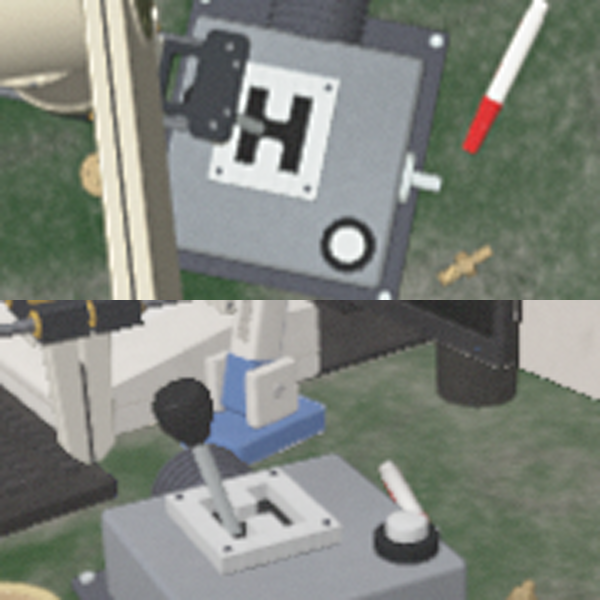

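The top view shows the rod lined up with the neutral slot, and the scene view shows the knob at (183,410). The model for s=0 gives (180,411), so the lever is in neutral. I'll push it right.

```bash
python3 -m inch '[[[-1,0,0.3],[0,0,0],1],[[-2,0,0.3],[0,0,0],1],[[-3,0,0.3],[0,0,0],1],[[-4,0,0.3],[0,0,0],1],[[-5,0,0.3],[0,0,0],1]]'; python3 go.py 12 40 157
```

```text
t: 4.15
tcp_pos: [0.6209, 0.0903, 0.1575]
ee_rot: [[0.191, -0.0, -0.982], [0.982, -0.002, 0.191], [-0.002, -1.0, -0.0]]
ft_force: [1.0, 3.5, 2.5]
opening: 0.0002
t 4.15 tcp drive mm [  9.6  64.4 157.5] F drive [0.3 3.6 2.5] open 0.0
turn [ 0.  -0.3 -0.1]
[0.012 0.04  0.157] shift cm [-2.44  0.06 -0.25]
```

```bash
python3 -m inch '[[[-1,0,-0.2],[0,0,0],1],[[-2,0,-0.2],[0,0,0],1],[[-3,0,-0.2],[0,0,0],1],[[-3.5,0,-0.2],[0,0,0],1],[[-4,0,-0.2],[0,0,0],1]]'; python3 go.py 12 12 157 12 6 157
```

```text
t: 4.57
tcp_pos: [0.6151, 0.0497, 0.1576]
ee_rot: [[0.192, -0.0, -0.981], [0.981, -0.002, 0.192], [-0.002, -1.0, -0.0]]
ft_force: [1.1, 2.0, 1.2]
opening: 0.0008
t 4.57 tcp drive mm [ 11.5  23.4 157.6] F drive [0.7 2.2 1.2] open 0.001
turn [ 0.  -0.3 -0.1]
[0.012 0.012 0.157] shift cm [-1.14  0.06 -0.05]
[0.012 0.006 0.157] shift cm [-1.74  0.07 -0.05]
```

```bash
python3 -m inch '[[[-0.6,0,0],[0,0,0],1],[[-1.2,0,0],[0,0,0],1],[[-1.6,0,0],[0,0,0],1],[[-1.7,0,0],[0,0,0],1],[[-1.7,0,0],[0,0,0],1]]'; python3 go.py;python3 -m inch '[[[-0.2,0,0],[0,0,0],1],[[-0.3,0,0],[0,0,0],1],[[-0.3,0,0],[0,0,0],1]]'; python3 go.py
```

```text
t: 4.98
tcp_pos: [0.6115, 0.0327, 0.1572]
ee_rot: [[0.192, -0.001, -0.981], [0.981, -0.002, 0.192], [-0.003, -1.0, 0.001]]
ft_force: [0.4, 2.2, -0.5]
opening: 0.0005
t 4.98 tcp drive mm [ 11.2   6.  157.2] F drive [ 0.   2.3 -0.5] open 0.0
turn [-0.  -0.3 -0.1]
t: 5.23
tcp_pos: [0.6108, 0.0298, 0.1571]
ee_rot: [[0.192, -0.001, -0.981], [0.981, -0.002, 0.192], [-0.003, -1.0, 0.001]]
ft_force: [-0.0, 1.3, -1.1]
opening: 0.0006
t 5.23 tcp drive mm [ 11.1   3.  157.1] F drive [-0.3  1.3 -1.1] open 0.001
turn [-0.1 -0.3 -0.2]
```

```bash
python3 -m inch '[[[-0.2,0,0],[0,0,0],1],[[-0.3,0,0],[0,0,0],1],[[-0.3,0,0],[0,0,0],1]]'; python3 go.py;python3 - <<'E'
from bench import *
import cv2,numpy as np
p,d=read_camera('top');q,d=read_camera('scene')
cv2.imwrite('pics/m3.png',np.vstack([cv2.resize(p[160:250,230:410],(600,300),interpolation=2),cv2.resize(q[145:245,210:410],(600,300),interpolation=2)]))
E
```

```text
t: 5.48
tcp_pos: [0.6102, 0.0268, 0.157]
ee_rot: [[0.192, -0.002, -0.981], [0.981, -0.002, 0.192], [-0.003, -1.0, 0.001]]
ft_force: [-0.1, 2.0, -0.8]
opening: 0.0004
t 5.48 tcp drive mm [ 1.10e+01 -1.00e-01  1.57e+02] F drive [-0.5  2.  -0.8] open 0.0
turn [-0.1 -0.3 -0.2]
```

View pics/m3.png

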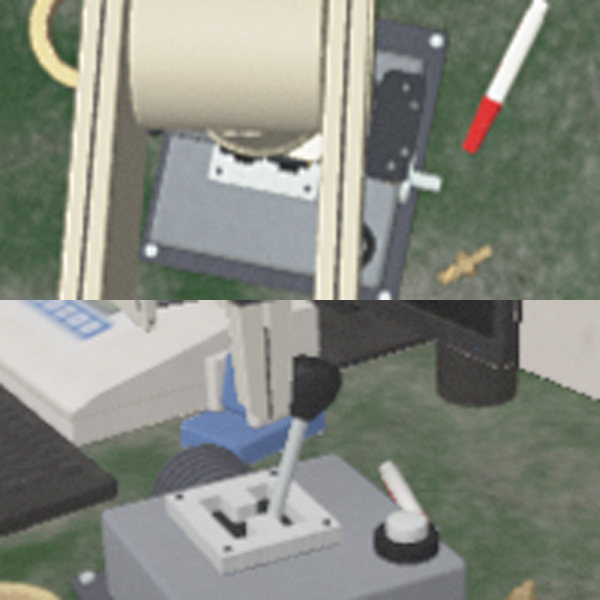

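The knob now leans right, with its right edge at (341,380), and the rod meets the gate at (275,515).

```bash
python3 - <<'E'
from h import *
p=np.array([.5994,.0289,-.1881]);cs=get_calibration('scene')
for s in (0,.4):
  for a in (.2,.25,.3,.35):
    k=knob(s,a);u=(proj(D(p,k),cs)[0]-[210,145])*3+[0,300]
    f=495*3/( (cs['R']@D(p,k)[0]+cs['t'])[2]);print(s,a,k,np.round(u),'right edge',round(u[0]+f*.019,1),'rod60', (proj(D(p,[.012,.012,.037]+(k-[.012,.012,.037])*60/142),cs)[0]-[210,145])*3+[0,300])
E
python3 -m inch '[[[-0.2,0,0],[0,0,0],1],[[-0.3,0,0],[0,0,0],1],[[-0.3,0,0],[0,0,0],1]]'; python3 go.py
```

```text
0 0.2 [ 0.012      -0.01621104  0.17616945] [284. 382.] right edge 314.0 rod60 [265.35005864 501.654792  ]
0 0.25 [ 0.012      -0.02313136  0.17458556] [294. 382.] right edge 323.9 rod60 [269.47663898 501.48930628]
0 0.3 [ 0.012      -0.02996387  0.17265778] [303. 382.] right edge 333.6 rod60 [273.54732343 501.536492  ]
0 0.35 [ 0.012      -0.03669149  0.17039093] [313. 384.] right edge 343.1 rod60 [277.5516204  501.79519411]
0.4 0.2 [ 0.06619514 -0.01621104  0.16518356] [247. 369.] right edge 276.4 rod60 [250.47307588 493.67890266]
0.4 0.25 [ 0.06557834 -0.02313136  0.1637247 ] [257. 369.] right edge 286.3 rod60 [254.7036307  493.61783985]
0.4 0.3 [ 0.06482763 -0.02996387  0.16194909] [267. 370.] right edge 296.2 rod60 [258.9181785  493.78445348]
0.4 0.35 [ 0.06394487 -0.03669149  0.15986118] [277. 371.] right edge 305.9 rod60 [263.10628662 494.17744276]
t: 5.83
tcp_pos: [0.6096, 0.0237, 0.1571]
ee_rot: [[0.193, -0.002, -0.981], [0.981, -0.002, 0.193], [-0.003, -1.0, 0.001]]
ft_force: [-0.3, 1.9, -1.9]
opening: 0.0006
t 5.83 tcp drive mm [ 11.   -3.2 157.1] F drive [-0.6  1.8 -1.9] open 0.001
turn [-0.1 -0.3 -0.2]
```

```bash
python3 -m inch '[[[1.5,0,0],[0,0,0],1],[[2,0,1],[0,0,0],1],[[2,0,5],[0,0,0],1],[[0,0,6],[0,0,0],1],[[-3,0,6],[0,0,0],1]]'; python3 go.py -40 -33 155
```

```text
t: 6.25
tcp_pos: [0.5422, 0.0089, 0.1564]
ee_rot: [[0.188, -0.004, -0.982], [0.982, -0.002, 0.188], [-0.002, -1.0, 0.003]]
ft_force: [0.4, -0.1, 0.4]
opening: 0.0008
t 6.25 tcp drive mm [-52.4 -30.3 156.4] F drive [ 0.4 -0.   0.4] open 0.001
turn [-0.2 -0.1 -0.1]
[-0.04  -0.033  0.155] shift cm [-0.27  0.13 -1.24]
```

```bash
python3 -m inch '[[[-0.2,0.3,-2],[0,0,0],1],[[-0.2,0.3,-3.5],[0,0,0],1],[[-0.2,0.4,-4.5],[0,0,0],1],[[-0.2,0.4,-5.5],[0,0,0],1],[[-0.2,0.4,-6],[0,0,0],1]]'; python3 go.py 35 -32 150;  python3 -m inch '[[[0,0.2,-0.8],[0,0,0],1],[[0,0.2,-1.6],[0,0,0],1],[[0,0.2,-2],[0,0,0],1],[[0,0.2,-2.3],[0,0,0],1],[[0,0.2,-2.3],[0,0,0],1]]'; python3 go.py 41 -32 150
```

```text
t: 6.67
tcp_pos: [0.6009, -0.0039, 0.1522]
ee_rot: [[0.188, -0.004, -0.982], [0.982, -0.002, 0.188], [-0.003, -1.0, 0.004]]
ft_force: [-2.2, 0.2, 0.3]
opening: 0.0004
t 6.67 tcp drive mm [  7.6 -31.9 152.2] F drive [-2.2 -0.2  0.3] open 0.0
turn [-0.2 -0.  -0.2]
[ 0.035 -0.032  0.15 ] shift cm [-0.    0.21 -2.74]
t: 7.08
tcp_pos: [0.6234, -0.008, 0.1493]
ee_rot: [[0.187, -0.006, -0.982], [0.982, -0.002, 0.187], [-0.003, -1.0, 0.005]]
ft_force: [-1.4, 0.3, -0.8]
opening: 0.0002
t 7.08 tcp drive mm [ 30.5 -31.7 149.3] F drive [-1.4  0.  -0.8] open 0.0
turn [-0.3 -0.  -0.2]
[ 0.041 -0.032  0.15 ] shift cm [-0.03 -0.07 -1.05]
```

```bash
python3 -m inch '[[[0,0,-0.5],[0,0,0],1],[[0,0,-0.9],[0,0,0],1],[[0,0,-1],[0,0,0],1],[[0,0,-1],[0,0,0],1]]'; python3 go.py; python3 -m inch '[[[0,0,-0.3],[0,0,0],1],[[0,0,-0.4],[0,0,0],1],[[0,0,-0.4],[0,0,0],1]]'; python3 go.py
```

```text
t: 7.42
tcp_pos: [0.6327, -0.0096, 0.1485]
ee_rot: [[0.187, -0.007, -0.982], [0.982, -0.001, 0.187], [-0.003, -1.0, 0.007]]
ft_force: [-4.3, 2.1, -3.8]
opening: 0.0005
t 7.42 tcp drive mm [ 39.9 -31.6 148.5] F drive [-4.6  1.3 -3.8] open 0.001
turn [-0.4 -0.  -0.2]
t: 7.67
tcp_pos: [0.6345, -0.01, 0.148]
ee_rot: [[0.187, -0.012, -0.982], [0.982, -0.001, 0.187], [-0.003, -1.0, 0.012]]
ft_force: [-13.7, 2.3, 2.1]
opening: 0.0004
t 7.67 tcp drive mm [ 41.8 -31.7 148. ] F drive [-13.9  -0.3   2.1] open 0.0
turn [-0.7 -0.  -0.2]
```

The push met the end stop: 14 N at x = 41.8 mm, where about 41 was expected. I'll back off to above the button.

```bash
python3 -m inch '[[[0,0,2],[0,0,0],1],[[0,-1,5],[0,0,0],1],[[-1.5,-1,8],[0,0,0],1],[[-2.7,-1,10.4],[0,0,0],1],[[-2.7,-1,10.4],[0,0,0],1]]'; python3 go.py -62.7 -59.3 115;python3 - <<'E'
from bench import *
import cv2,numpy as np
p,d=read_camera('top');q,d=read_camera('scene')
cv2.imwrite('pics/m4.png',np.vstack([cv2.resize(p[160:250,230:410],(600,300),interpolation=2),cv2.resize(q[145:245,210:410],(600,300),interpolation=2)]))
E
```

```text
t: 8.08
tcp_pos: [0.5244, -0.0182, 0.1596]
ee_rot: [[0.188, -0.012, -0.982], [0.982, -0.002, 0.188], [-0.004, -1.0, 0.011]]
ft_force: [-0.5, 0.2, -0.2]
opening: 0.0004
t 8.08 tcp drive mm [-64.9 -60.3 159.6] F drive [-0.6  0.1 -0.2] open 0.0
turn [-0.7 -0.  -0.2]
[-0.0627 -0.0593  0.115 ] shift cm [ 0.11  4.45 -0.27]
```

View pics/m4.png

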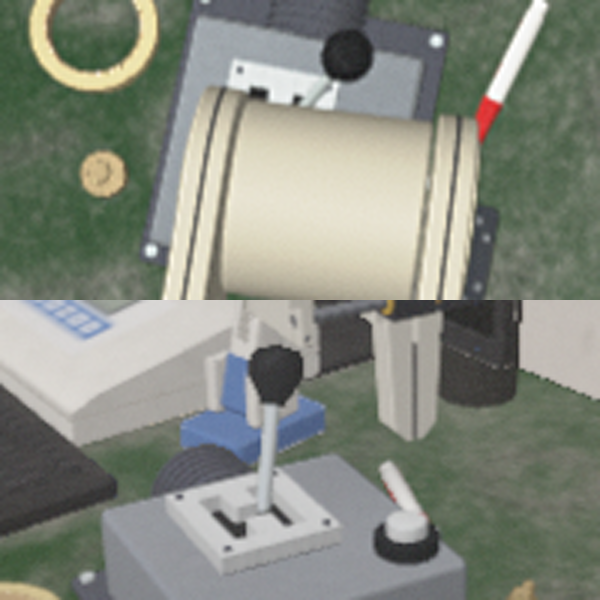

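The knob shows at (347,54) in the top view and (275,372) in the scene view. Both match third, and the fingers are over the button. Next I'll confirm the lever angles and press.

```bash
python3 - <<'E'
from h import *
p=np.array([.5994,.0289,-.1881])
print(least_squares(lambda q:(proj(D(p,knob(*q)))[0]-[230+347*.3-.35,160+54*.3-.35]),[.4,.3]).x)
E
python3 -m inch '[[[0.1,2,-0.2],[-0.7,0,0],1],[[0.1,4,-0.2],[-0.7,0,0],1],[[0.1,4.5,-0.2],[-0.7,0,0],1],[[0.1,4.8,-0.2],[-0.7,0,0],1],[[0.1,4.8,-0.2],[-0.7,0,0],1]]'; python3 go.py -62.7 -59.3 96; python3 -m inch '[[[0,0.4,0],[0,0,0],1],[[0,0.8,0],[0,0,0],1],[[0,1.2,0],[0,0,0],1],[[0,1.2,0],[0,0,0],1]]'; python3 go.py -62.7 -59.3 95
```

```text
[0.43918978 0.33624326]
t: 8.6
tcp_pos: [0.5303, -0.0172, 0.1126]
ee_rot: [[0.188, 0.004, -0.982], [0.982, -0.004, 0.188], [-0.003, -1.0, -0.004]]
ft_force: [-0.1, 0.1, -0.1]
opening: 0.0004
t 8.6 tcp drive mm [-59.3 -58.2 112.6] F drive [-0.2  0.1 -0.1] open 0.0
turn [ 0.2 -0.1 -0.2]
[-0.0627 -0.0593  0.096 ] shift cm [-0.11  1.66  0.35]
t: 8.93
tcp_pos: [0.5308, -0.0172, 0.1005]
ee_rot: [[0.188, 0.004, -0.982], [0.982, -0.004, 0.188], [-0.003, -1.0, -0.005]]
ft_force: [1.5, 0.2, 2.7]
opening: 0.0005
t 8.93 tcp drive mm [-58.8 -58.2 100.5] F drive [1.4 0.5 2.7] open 0.001
turn [ 0.3 -0.1 -0.2]
[-0.0627 -0.0593  0.095 ] shift cm [-0.11  0.55  0.39]
```

Contact is at about 101 mm but 4 mm off centre, so I'll lift, centre and press.

```bash
python3 -m inch '[[[0,-0.5,0],[0,0,0],1],[[-0.1,-0.5,0.4],[0,0,0],1],[[-0.1,-0.3,0.4],[0,0,0],1],[[-0.1,0.1,0.4],[0,0,0],1],[[-0.1,0.3,0.4],[0,0,0],1]]'; python3 go.py; python3 -m inch '[[[0,0.2,0],[0,0,0],1],[[0,0.4,0],[0,0,0],1],[[0,0.4,0],[0,0,0],1]]'; python3 go.py
```

```text
t: 9.35
tcp_pos: [0.5268, -0.0175, 0.0974]
ee_rot: [[0.188, 0.005, -0.982], [0.982, -0.004, 0.188], [-0.003, -1.0, -0.006]]
ft_force: [-0.2, 0.3, 5.0]
opening: 0.0007
t 9.35 tcp drive mm [-62.6 -59.2  97.4] F drive [-0.3  0.2  5. ] open 0.001
turn [ 0.3 -0.1 -0.2]
t: 9.6
tcp_pos: [0.527, -0.0176, 0.0959]
ee_rot: [[0.188, 0.005, -0.982], [0.982, -0.004, 0.188], [-0.003, -1.0, -0.006]]
ft_force: [-11.1, 1.8, 23.5]
opening: 0.0005
t 9.6 tcp drive mm [-62.4 -59.2  95.9] F drive [-11.3  -0.3  23.5] open 0.0
turn [ 0.3 -0.1 -0.2]
```

The button bottomed at 95.9 mm, 6 mm of travel, with 23 N. I'll lift, retreat and check.

```bash
python3 -m inch '[[[0,0,0],[0,0,0],1],[[0,-1,0],[0,0,0],1],[[0,-4,0],[0,0,0],1],[[0,-8,2],[0,0,0],1],[[0,-10,6],[0,0,0],1]]'; python3 -m inch '[[[0,-4,4],[0,0,0],1],[[0,-4,8],[0,0,0],1],[[0,-4,12],[0,0,0],1],[[0,-4,12],[0,0,0],1],[[0,-4,12],[0,0,0],1]]';python3 go.py; python3 - <<'E'
from bench import *
import cv2,numpy as np
p,d=read_camera('top');q,d=read_camera('scene')
cv2.imwrite('pics/m5.png',np.vstack([cv2.resize(p[140:260,230:410],(450,300),interpolation=2),cv2.resize(q[150:290,170:380],(450,300),interpolation=2)]))
E
```

```text
t: 10.02
tcp_pos: [0.4745, -0.0073, 0.1967]
ee_rot: [[0.189, 0.009, -0.982], [0.982, -0.005, 0.189], [-0.003, -1.0, -0.01]]
ft_force: [1.5, -0.1, 1.7]
opening: 0.0003
t: 10.43
tcp_pos: [0.355, 0.0159, 0.2364]
ee_rot: [[0.188, 0.012, -0.982], [0.982, -0.005, 0.188], [-0.003, -1.0, -0.013]]
ft_force: [0.4, -0.1, 0.3]
opening: 0.0005
t 10.43 tcp drive mm [-237.7  -58.5  236.4] F drive [0.4 0.  0.3] open 0.0
turn [ 0.7 -0.1 -0.2]
```

View pics/m5.png

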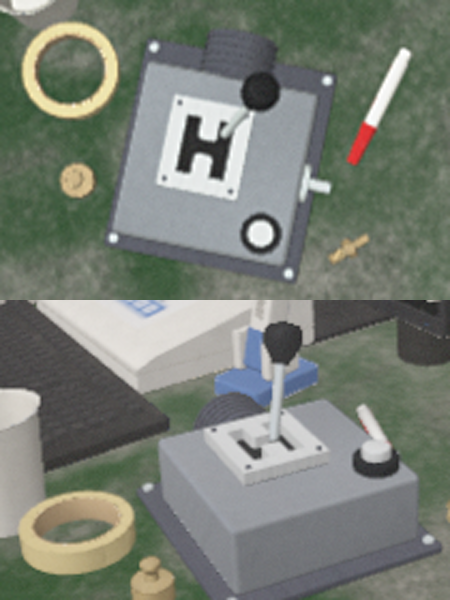

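The top view shows the knob at (260,91), with the rod at the far end of the right column. The button at (376,452) is up, the bystanders haven't moved and the arm is clear.

```bash
python3 -c "
from bench import *
print(sign_off())"
```

```text
the job is handed in; nothing more can be done
None
```

The drive is in third and the start button was pressed after that. I handed the job in at about 10.5 s of the 67 s allowed.

- **Lever:** With the fingers shut and only pushing, I moved the lever to neutral, across to the right column, then forward. It met the end stop at 14 N. From the top camera it measured about 0.44 rad forward and 0.34 rad across. The nominal home position is 0.42 and 0.30, so it is home within the picture's accuracy.
- **Button:** My first touch was about 4 mm off centre and went down only about 1.5 mm. I lifted off, centred and pressed again. The button bottomed at 6 mm of travel with 23 N, then I released it.
- **Final check:** The last pictures show the lever in the far right slot, the button up, the bystanders unmoved by eye and the arm clear. I could not read the lever and button joints directly, so these checks rest on camera images and the measured forces. No check failed.

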